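Load and clamp the bracket drilling pallet

TASK

Finish loading the drilling pallet: set the three loose angle brackets from the bench into its two lanes so that each lane holds a row of three, all flat on the lane floor with their upright legs towards the fixed stop. Then push the toggle clamp's handle right over so that the jaw squares both rows up tight against the stop, and let go. Leave the turned collar, the oil can and the spray can standing where they are.

Things in the scene. Friction and masses are not known exactly. Their poses are not given: they have to be found in the camera images.
- pallet: dark steel drilling pallet, fixed, 122 (x) x 308 (y) x 12 thick; origin: centre of its underside. Two lanes run along y on its top (z = 12), centred at x = -28 (near) and +28 (far), each 50 wide between a rib and side rails 8 high with 45-degree lead-ins. A stop bar 10 high closes the -y (right) end; at the +y end a toggle clamp drives a jaw with a pad in each lane
- stop (a point): middle of the stop bar's face, at lane-floor height (pallet x = 0, y = -140, z = 12); pallet's axes
- jaw_face (a point): middle of the jaw face that looks to the stop, at lane-floor height; pallet's axes. The jaw stands 24 above the floor. Handle at 0: 200 from the stop's face; handle fully over: 23 nearer, 3 past the length of three brackets (180), so that the spring behind the jaw (3 N/mm) yields and clamps them
- handle (a joint): clamp handle, rad: 0 open, leaning 0.4 outwards (pallet +y) from the vertical; 1.1 fully over, leaning 0.7 inwards over the jaw. Pivot at pallet x 0, y 118, z 42, axis along x; it reaches 102 from the pivot, the round black grip (20 thick) from 36 on. The jaw travels 21 mm per rad. It stays where left; 4 to 10 N near its end, along its arc, moves it. Starts at 0 to 0.1
- handle_grip (a point): point on the middle line of the handle's grip, 70 from the pivot; it swings with the handle
- crate_edge (a point): fixed point on the top front edge of the row of grey crates behind the work. Their front walls, 147 high, stand all along the bench at world x = 0.55; on the middle crate (world y -0.28 to 0.11) lies a black case, from x = 0.585 backwards, up to 265 high. Keep the hand clear of them when it swings across
- turned_collar: black turned steel collar, 58 across and 34 high, standing among the brackets; not part of the job. Origin: centre of its underside
- oil_can: red pump oil can with a thin bent spout, 63 x 122 x 176 high, standing left of the pallet; not part of the job. Origin: centre of its underside
- spray_can: lubricant spray can, 65 across and 208 high, standing right of the brackets; not part of the job. Origin: centre of its underside
- bracket_1: steel angle bracket (L): foot 60 long (its y) x 44 wide (x) x 8 thick; upright leg 8 thick, 44 wide at the foot's -y end (mid-plane y = -26, outer face y = -30), top 50 above the underside. Origin: centre of the underside, z up. 0.23 to 0.38 kg; grip it by the leg. Starts standing on the bench right of the pallet, its leg turned anywhere from left through robotwards to right
- bracket_2: steel angle bracket (L): foot 60 long (its y) x 44 wide (x) x 8 thick; upright leg 8 thick, 44 wide at the foot's -y end (mid-plane y = -26, outer face y = -30), top 50 above the underside. Origin: centre of the underside, z up. 0.23 to 0.38 kg; grip it by the leg. Starts standing on the bench right of the pallet, its leg turned anywhere from left through robotwards to right
- bracket_3: steel angle bracket (L): foot 60 long (its y) x 44 wide (x) x 8 thick; upright leg 8 thick, 44 wide at the foot's -y end (mid-plane y = -26, outer face y = -30), top 50 above the underside. Origin: centre of the underside, z up. 0.23 to 0.38 kg; grip it by the leg. Starts standing on the bench right of the pallet, its leg turned anywhere from left through robotwards to right
- bracket_4: steel angle bracket (L): foot 60 long (its y) x 44 wide (x) x 8 thick; upright leg 8 thick, 44 wide at the foot's -y end (mid-plane y = -26, outer face y = -30), top 50 above the underside. Origin: centre of the underside, z up. 0.23 to 0.38 kg; grip it by the leg. Starts loose in the far lane, next to bracket_6 with a gap of up to 11 mm, leg to the stop; it slides along the lane
- bracket_5: steel angle bracket (L): foot 60 long (its y) x 44 wide (x) x 8 thick; upright leg 8 thick, 44 wide at the foot's -y end (mid-plane y = -26, outer face y = -30), top 50 above the underside. Origin: centre of the underside, z up. 0.23 to 0.38 kg; grip it by the leg. Starts loose in the near lane, leg to the stop, 1 to 58 mm short of it; it slides along the lane
- bracket_6: steel angle bracket (L): foot 60 long (its y) x 44 wide (x) x 8 thick; upright leg 8 thick, 44 wide at the foot's -y end (mid-plane y = -26, outer face y = -30), top 50 above the underside. Origin: centre of the underside, z up. 0.23 to 0.38 kg; grip it by the leg. Starts loose in the far lane, leg to the stop, 1 to 5 mm short of it
- cell_1 (a point): place 1 counted from the stop in the near lane: where the origin of a bracket lies when the rows are clamped (pallet x = -28, y = -110, z = 12); axes as the pallet's, a bracket set right has the same axes
- cell_2 (a point): place 2 counted from the stop in the near lane: where the origin of a bracket lies when the rows are clamped (pallet x = -28, y = -50, z = 12); axes as the pallet's, a bracket set right has the same axes
- cell_3 (a point): place 3 counted from the stop in the near lane: where the origin of a bracket lies when the rows are clamped (pallet x = -28, y = 10, z = 12); axes as the pallet's, a bracket set right has the same axes
- cell_4 (a point): place 1 counted from the stop in the far lane: where the origin of a bracket lies when the rows are clamped (pallet x = 28, y = -110, z = 12); axes as the pallet's, a bracket set right has the same axes
- cell_5 (a point): place 2 counted from the stop in the far lane: where the origin of a bracket lies when the rows are clamped (pallet x = 28, y = -50, z = 12); axes as the pallet's, a bracket set right has the same axes
- cell_6 (a point): place 3 counted from the stop in the far lane: where the origin of a bracket lies when the rows are clamped (pallet x = 28, y = 10, z = 12); axes as the pallet's, a bracket set right has the same axes

How it is judged:
By the outcome, as a careful person would: the job done as asked, in the order asked, and still so for the second after the job is handed in, with the robot touching nothing.
It also fails if it takes over 70 s, if anything falls off the work surface, if the arm or the gripper's body presses on something with over 40 N, if the wrist force passes 120 N, or if a joint passes its speed limit or range.

ROBOT

A 6-joint arm with a two-finger parallel gripper is mounted at the origin on a cart in front of the work surface, level with it; the furniture and walls round the work are solid. World frame = base frame: x ahead of the robot, y to its left, z up, the work surface at z = 0. Lengths are in m, angles in rad, forces in N, time in s.
With the tool pointing down it reaches from about 0.375 to 0.9 m from the base axis. Payload 3.1 kg.
Tool frame: the origin (TCP) lies between the finger pads; the fingertips stand robot.tcp_to_tips ahead of it and the grasp point (between the pads) lies 6 mm ahead of it (robot.tcp_to_tips is the distance from the TCP to the fingertips, in m); z points along the fingers, y is the line along which they close (so a half turn about z gives the same grasp; the last joint's range is limited). The gripper opens to 85 mm and grips with 20 to 120 N. Pads are 22 mm wide; open, the fingers measure 114 mm over their backs; the gripper's body (76 mm by 85 mm) begins 54 mm behind the grasp point. The pads swing forward as they close: fully open they stand 13 mm farther back than shut.
Start: joints at [0.945, 0.527, 1.433, -0, 1.181, -0.178], TCP at [0.271, 0.563, 0.256] pointing down, gripper open.
Joint ranges: [-3.08, 3.08], [-0.75, 2.2], [0.22, 2.44], [-1.43, 4.57], [0, 2.65], [-2.85, 2.85]. Speed limits (rad/s): [2.79, 2.79, 3.14, 3.14, 3.14, 3.14].

INTERFACE

Orientations are given as a unit quaternion [w, x, y, z].
In Python, from plant import robot gives the robot as it stands. Calls block until the motion is done:
- robot.movep(position, orientation): joint-space move of the TCP to a pose.
- robot.move_l(position, frame=None, vel=0.15): straight line of the TCP; frame=None keeps the orientation; vel is the mean speed in m/s.
- robot.goto_joints(angles): joint-space move.
- robot.set_gripper(opening, newtons=None): opening from 0.0 (shut) to 1.0 (fully open); newtons is the grip in N (None keeps the last); returns when the fingers have stopped.
- robot.pause(seconds).
- robot.solve_ik(position, orientation): joint angles nearest the present ones, or None.
- robot.read_camera(name): name is "scene" or "top" or "wrist"; returns a dict with "pixels" (480x640x3 uint8, blue, green, red), "z_map" (480x640 float32, m along the optical axis (not along the pixel's ray), 0 where there is no reading), "camera_matrix" (3x3 intrinsics, pixels), "cam_to_world" (4x4, takes a point from camera to world coordinates). Camera axes: x right, y down, z forward; pixel columns grow to the right and rows downward; lengths in m; the calibration is good to about 2 mm. A picture is of the moment at which its call begins.
A pose or a line that the arm cannot do raises robot.PlanningError and nothing moves.
- robot.hand_in(): hands the job in; it is judged then, once.
Trained networks look in a picture, given as the dict that the camera call returned (one of the last four; its "shot" number tells which), for a name from the list of things; names that differ only in an ending like _2 or _b are one class to them, and where a whole thing is asked for, a point or a joint stands for the part that bears it (a point fixed in the world has none). Each returns a list of dicts, best first, with "p" (0 to 1); they miss things now and then, are a little off and sometimes report something else, mostly with a low value. They report only what shows in the picture. A call takes as long as a camera call.
- robot.masks_of(picture, label): "pixels" (480x640 bool, what is visible of it) and "box" ([left, top, right, bottom] in pixels, round what is visible of it).
- robot.landmark_of(picture, label): "at" ([column, row] in pixels: a listed point, or the origin of a listed thing).
Readings, each from a call of its own:
- robot.get_time(): time.
- robot.get_joints(): joint angles.
- robot.get_joint_vel(): joint speeds.
- robot.get_effort(): joint torques, N m.
- robot.get_eef_pos(): TCP position.
- robot.get_ee_rot(): TCP orientation.
- robot.get_wrist_force(): force on the tool from outside, world axes, zero at the start.
- robot.get_moment(): the same for the moment, N m.
- robot.get_finger_gap(): opening from 0.0 (shut) to 1.0 (fully open).
- robot.get_grasp_force(): force on a finger pad.
Only numpy, scipy, OpenCV 4.12 (cv2) and the standard library are available. Lean on these libraries where they do the work, as an engineer would, in place of code of your own. Each camera call takes 0.05 s, during which the arm holds its last target. There are 200 camera calls.

## Working session

There is one attempt and no reset: what is moved stays moved. The work goes in short steps, each a Python script; the robot and the scene stay as the last script left them, time stands still between calls to the robot, and variables do not carry over. Pictures are saved under pics/ and viewed, at most 10 in all, crops included, and the job is handed in when it is done.

```bash
ls; mkdir -p pics; python3 - <<'E'
from plant import robot
import cv2,numpy as np,pickle
print(robot.get_time(),robot.tcp_to_tips,robot.get_ee_rot(),robot.get_finger_gap())
for n in("scene","top"):
    im=robot.read_camera(n); cv2.imwrite(f"pics/{n}0.png",im["pixels"])
    pickle.dump(im,open(f"{n}0.pkl","wb"))
    print(n,im["camera_matrix"].tolist(),np.round(im["cam_to_world"],3).tolist())
    for l in("bracket_1","pallet","stop","jaw_face","handle_grip","turned_collar","oil_can","spray_can","cell_1","cell_3","cell_4","cell_6","crate_edge"):
        print(l,[(np.round(d["at"],1).tolist(),round(d["p"],2)) for d in robot.landmark_of(im,l)][:8])
E
```

```text
pics
plant.py
0.0 0.025 [-4.36687692e-04  2.22023598e-01  9.75040655e-01 -1.02551710e-03] 0.9985848966886711
scene [[537.8628582334662, 0.0, 319.3933471196983], [0.0, 537.8628582334662, 242.17162813659138], [0.0, 0.0, 1.0]] [[0.84, -0.422, 0.341, -0.014], [-0.542, -0.635, 0.55, -0.796], [-0.016, -0.647, -0.762, 1.243], [0.0, 0.0, 0.0, 1.0]]
bracket_1 [([329.2, 290.6], 0.82), ([285.5, 260.6], 0.8), ([394.6, 384.9], 0.78), ([300.3, 247.3], 0.68), ([378.2, 343.6], 0.65), ([309.6, 262.6], 0.5)]
pallet [([280.2, 243.0], 0.71)]
stop [([307.8, 271.8], 0.81), ([454.9, 425.6], 0.34)]
jaw_face [([278.6, 225.4], 0.71)]
handle_grip [([258.0, 189.0], 0.61)]
turned_collar [([341.2, 323.8], 0.89), ([307.8, 270.4], 0.69)]
oil_can [([235.1, 163.2], 0.59)]
spray_can [([452.9, 423.9], 0.78)]
cell_1 [([273.7, 244.3], 0.92), ([299.5, 250.9], 0.88), ([283.8, 251.1], 0.85), ([289.9, 234.4], 0.84), ([309.0, 260.6], 0.6), ([293.6, 267.9], 0.59), ([330.5, 286.4], 0.48)]
cell_3 [([273.7, 244.3], 0.92), ([299.5, 250.9], 0.88), ([283.8, 251.1], 0.85), ([289.9, 234.4], 0.84), ([309.0, 260.6], 0.6), ([293.6, 267.9
[... 1026 characters left out ...]
.62)]
spray_can [([495.8, 239.3], 0.85)]
cell_1 [([311.5, 246.4], 0.88), ([276.6, 263.1], 0.87), ([292.8, 262.0], 0.8), ([273.8, 246.1], 0.8), ([311.9, 264.0], 0.76), ([294.9, 244.1], 0.72)]
cell_3 [([311.5, 246.4], 0.88), ([276.6, 263.1], 0.87), ([292.8, 262.0], 0.8), ([273.8, 246.1], 0.8), ([311.9, 264.0], 0.76), ([294.9, 244.1], 0.72)]
cell_4 [([311.5, 246.4], 0.88), ([276.6, 263.1], 0.87), ([292.8, 262.0], 0.8), ([273.8, 246.1], 0.8), ([311.9, 264.0], 0.76), ([294.9, 244.1], 0.72)]
cell_6 [([311.5, 246.4], 0.88), ([276.6, 263.1], 0.87), ([292.8, 262.0], 0.8), ([273.8, 246.1], 0.8), ([311.9, 264.0], 0.76), ([294.9, 244.1], 0.72)]
crate_edge [([326.7, 218.9], 0.74), ([273.1, 265.2], 0.22)]
```

```bash
python3 - <<'E'
import cv2,numpy as np
a=cv2.imread("pics/scene0.png")[130:460,200:500]; b=cv2.imread("pics/top0.png")[200:300,130:530]
cv2.imwrite("pics/s.png",cv2.resize(a,None,fx=1.8,fy=1.8,interpolation=cv2.INTER_CUBIC)); cv2.imwrite("pics/t.png",cv2.resize(b,None,fx=2,fy=2,interpolation=cv2.INTER_CUBIC))
E
```

```text
(no output)
```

View pics/s.png

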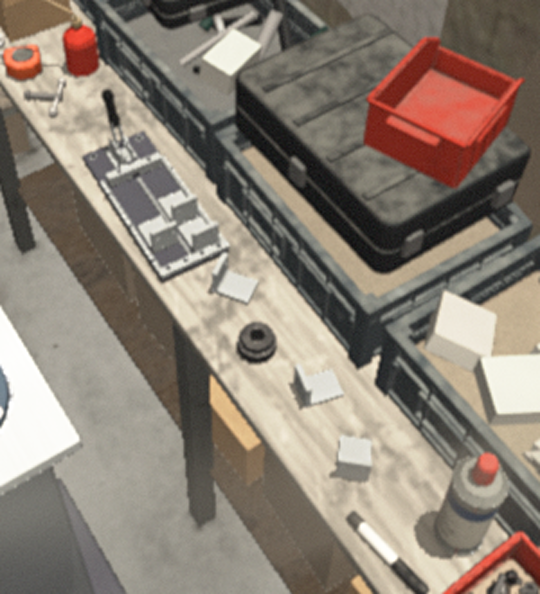

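View pics/t.png

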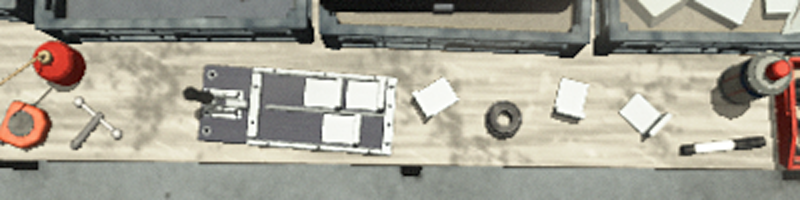

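```bash
python3 - <<'E'
import pickle,numpy as np
def ray(im,p,z):
    K=im["camera_matrix"];T=im["cam_to_world"]
    d=T[:3,:3]@np.linalg.inv(K)@[p[0],p[1],1]; o=T[:3,3]; return o+d*(z-o[2])/d[2]
def tri(ps):
    A=0;b=0
    for im,p in ps:
        d=im["cam_to_world"][:3,:3]@np.linalg.inv(im["camera_matrix"])@[p[0],p[1],1];d/=np.linalg.norm(d);M=np.eye(3)-np.outer(d,d);A=A+M;b=b+M@im["cam_to_world"][:3,3]
    return np.linalg.solve(A,b)
s=pickle.load(open("scene0.pkl","rb"));t=pickle.load(open("top0.pkl","rb"))
for n,p,q in(("stop",(307.8,271.8),(322,259.2)),("jaw",(278.6,225.4),(262.3,250.8)),("grip",(258,189),(226.7,247.2)),("collar",(341.2,323.8),(380.4,257.6)),("oil",(235.1,163.2),(155.8,238.7)),("spray",(452.9,423.9),(495.8,239.3)),("b",(329.2,290.6),(348.6,249.6)),("b",(378.2,343.6),(416.8,247.9)),("b",(394.6,384.9),(448.4,257.5)),("pallet",(280.2,243),(277,254.2)),("crate",(341.1,228.2),(326.7,218.9))):
    print(n,np.round(tri([(s,p),(t,q)]),3))
E
```

```text
stop [0.44  0.014 0.021]
jaw [0.459 0.203 0.033]
grip [0.456 0.302 0.109]
collar [ 0.442 -0.169 -0.009]
oil [0.49  0.547 0.017]
spray [ 0.507 -0.541 -0.011]
b [ 0.467 -0.068  0.005]
b [ 0.474 -0.283  0.019]
b [ 0.448 -0.388 -0.005]
pallet [0.446 0.162 0.001]
crate [0.545 0.    0.155]
```

The scene view shows the pallet with two brackets in the far lane and one in the near lane. The handle leans left. To the right are three loose brackets at about (329,291), (378,344) and (395,385), with the collar at (341,324) and the spray can at (453,424). The top view agrees, and the triangulated heights come out near 0. Next I'll take closer wrist views.

```bash
python3 - <<'E'
from plant import robot
import cv2,numpy as np,pickle
R=[0,0,1,0]; ims=[]
for k,p in enumerate([(.45,.17,.36),(.45,.06,.36),(.45,-.12,.36),(.45,-.3,.36)]):
    robot.movep(p,R); im=robot.read_camera("wrist"); z=im["z_map"]
    im["brk"]=robot.masks_of(im,"bracket_1")
    im["lm"]={l:[(np.round(d["at"],1).tolist(),round(d["p"],2)) for d in robot.landmark_of(im,l)] for l in ("bracket_1","stop","jaw_face","handle_grip","turned_collar","cell_1")}
    ims.append(im); print(robot.get_time(),np.round(im["cam_to_world"],3).tolist(),im["camera_matrix"][0,0]); print(im["lm"],[(d["box"],round(d["p"],2)) for d in im["brk"]])
    v,u=np.mgrid[:480,:640]; P=np.stack([u,v,np.ones_like(u)],-1)@np.linalg.inv(im["camera_matrix"]).T*z[...,None]
    W=P@im["cam_to_world"][:3,:3].T+im["cam_to_world"][:3,3]; im["W"]=W
    print("bench z",np.round(np.percentile(W[...,2][(z>0)&(abs(W[...,2])<.02)],[5,50,95]),4),(z==0).mean())
pickle.dump(ims,open("w.pkl","wb"))
cv2.imwrite("pics/w.png",cv2.resize(np.vstack([np.hstack([i["pixels"] for i in ims[:2]]),np.hstack([i["pixels"] for i in ims[2:]])]),(800,600),interpolation=cv2.INTER_AREA))
E
```

```text
3.4333 [[-0.0, 0.961, 0.276, 0.381], [1.0, 0.0, -0.0, 0.171], [-0.0, 0.276, -0.961, 0.479], [0.0, 0.0, 0.0, 1.0]] 391.19301993364917
{'bracket_1': [([242.8, 163.9], 0.8), ([213.9, 207.5], 0.74), ([266.0, 211.9], 0.67), ([129.1, 208.3], 0.55)], 'stop': [([187.4, 185.1], 0.95)], 'jaw_face': [([353.0, 196.4], 0.87)], 'handle_grip': [([445.9, 217.0], 0.8)], 'turned_collar': [([33.6, 180.4], 0.81), ([264.6, 165.5], 0.49)], 'cell_1': [([311.4, 217.6], 0.94), ([314.2, 168.0], 0.75), ([210.4, 163.0], 0.67), ([264.4, 166.7], 0.58)]} [([236.1, 195.2, 292.7, 241.6], 0.84), ([205.3, 144.5, 268.1, 188.1], 0.79), ([177.4, 189.1, 237.8, 238.5], 0.72), ([96.5, 180.8, 156.0, 233.3], 0.66)]
bench z [-0.      0.0018  0.0162] 0.0038899739583333334
4.35 [[0.003, 0.961, 0.276, 0.381], [1.0, -0.002, -0.001, 0.06], [-0.0, 0.276, -0.961, 0.479], [0.0, 0.0, 0.0, 1.0]] 391.19301993364917
{'bracket_1': [([308.5, 207.8], 0.77), ([42.9, 206.8], 0.76), ([361.5, 210.5], 0.75), ([337.9, 162.5], 0.66), ([218.1, 207.5], 0.56)], 'stop': [([278.1, 186.3], 0.92), ([128.9, 180.9], 0.44)], 'jaw_face': [([445.7, 197.0], 0.8
[... 1355 characters left out ...]
0.381], [1.0, -0.001, 0.001, -0.299], [0.001, 0.275, -0.961, 0.479], [0.0, 0.0, 0.0, 1.0]] 391.19301993364917
{'bracket_1': [([239.7, 189.2], 0.83), ([503.7, 206.4], 0.79), ([333.1, 211.4], 0.76), ([602.7, 210.6], 0.75), ([609.5, 164.3], 0.52), ([421.1, 181.8], 0.25)], 'stop': [([582.2, 184.5], 0.89)], 'jaw_face': [], 'handle_grip': [], 'turned_collar': [([423.0, 181.7], 0.8)], 'cell_1': [([612.8, 160.8], 0.8)]} [([579.3, 190.7, 634.3, 239.6], 0.93), ([308.2, 180.2, 362.7, 240.0], 0.84), ([196.3, 160.6, 266.0, 218.3], 0.75), ([614.2, 141.1, 640.0, 188.7], 0.68), ([627.2, 191.4, 636.8, 231.5], 0.62), ([479.1, 182.2, 558.1, 232.5], 0.61)]
bench z [-0.0001  0.0016  0.0158] 0.0040462239583333335
```

View pics/w.png

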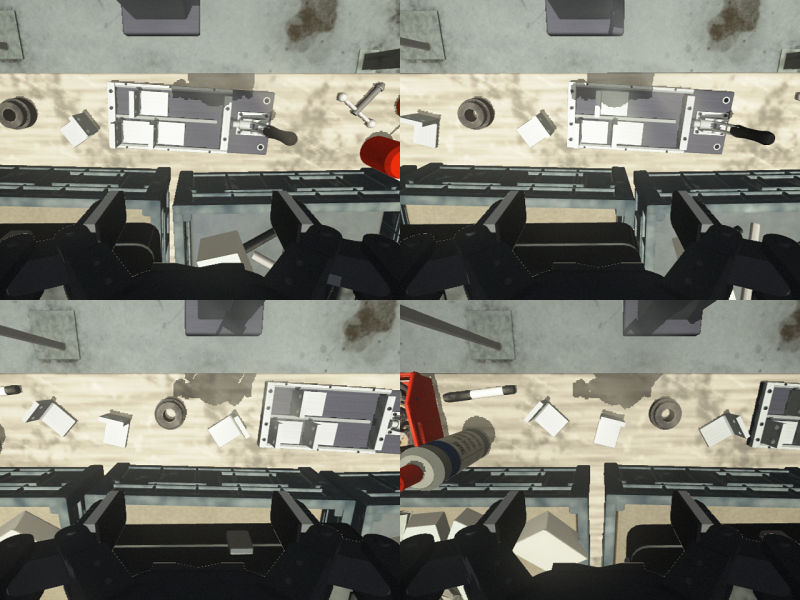

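The four wrist views show each object clearly. The image's top is the robot side and its right is +y. All four are consistent with the overview, so I'll fit the shapes from the depth points in several views.

```bash
cat > fit.py <<'E'
import numpy as np,cv2
def rect(P):
    (c),(w,h),a=cv2.minAreaRect((P[:,:2]*1000).astype(np.float32))
    if w<h: w,h,a=h,w,a+90
    return np.array(c)/1000,w,h,(a+90)%180-90     # long side and its angle
def legs(W,masks,zb=0.,xmax=.54):
    out=[]
    for d in masks:
        Q=W[d["pixels"]]; Q=Q[(Q[:,0]<xmax)&np.isfinite(Q).all(1)]
        T=Q[(Q[:,2]>zb+.047)&(Q[:,2]<zb+.056)]; F=Q[(Q[:,2]>zb+.004)&(Q[:,2]<zb+.011)]
        if len(T)<40 or len(F)<100: out.append((round(d["p"],2),"few",len(T),len(F),np.round(Q.mean(0),3))); continue
        c,w,h,a=rect(T); n=np.array([-np.sin(np.radians(a)),np.cos(np.radians(a))])
        f=F[:,:2].mean(0); n=n if n@(c-f)>0 else -n
        out.append((round(d["p"],2),"leg",np.round(c,4),"w,h",round(w,1),round(h,1),"dir",round(np.degrees(np.arctan2(n[1],n[0])),1),"z",round(np.median(T[:,2]),4),round(np.median(F[:,2]),4),"foot",np.round(f,3)))
    return out
E
python3 - <<'E'
import pickle,numpy as np,cv2
from fit import *
ims=pickle.load(open("w.pkl","rb"))
for k,im in enumerate(ims):
    W=im["W"]; print("view",k)
    for zb in (0,.012):
        m=[d for d in im["brk"] if (np.median(W[d["pixels"]][:,1])>.015)==(zb>0)]
        for o in legs(W,m,zb): print(zb,*o)
    if k<3:
        s=(W[...,2]>.007)&(W[...,2]<.030)&(W[...,0]<.535)&(W[...,0]>.36)&(W[...,1]<.36)
        n,l,st,_=cv2.connectedComponentsWithStats(s.astype(np.uint8)); i=1+st[1:,4].argmax(); c=rect(W[l==i]); print("pallet",c)
        t=(W[...,2]>.0185)&(W[...,2]<.0235)&(l==i)
        s=(W[...,2]>.030)&(W[...,2]<.040)&(W[...,1]>.15)&(W[...,1]<.26)&(W[...,0]<.54); print("jaw",rect(W[s]))
        def ray(p,z):
            T=im["cam_to_world"];d=T[:3,:3]@np.linalg.inv(im["camera_matrix"])@[p[0],p[1],1];return T[:3,3]+d*(z-T[2,3])/d[2]
        for a in("stop","jaw_face"): print(a,np.round(ray(im["lm"][a][0][0],.012),4))
        s=(W[...,2]>.06)&(W[...,2]<.16)&(W[...,1]>.22)&(W[...,1]<.40)&(W[...,0]<.53)&(W[...,0]>.37)
        if k<2: Q=W[s]; [print("handle z",z,np.round(Q[abs(Q[:,2]-z)<.005].mean(0),4)) for z in(.075,.09,.105,.12,.13,.14) if (abs(Q[:,2]-z)<.005).any()]
E
```

```text
view 0
0 0.66 leg [ 0.4594 -0.0418] w,h 43.8 9.7 dir 122.8 z 0.0512 0.0094 foot [ 0.479 -0.072]
0.012 0.84 leg [0.4747 0.0879] w,h 43.8 8.4 dir -94.5 z 0.0634 0.0213 foot [0.476 0.118]
0.012 0.79 leg [0.4186 0.0586] w,h 43.5 8.6 dir -94.0 z 0.0633 0.0214 foot [0.42  0.089]
0.012 0.72 leg [0.4588 0.0431] w,h 79.2 37.6 dir -147.7 z 0.0632 0.0214 foot [0.474 0.051]
pallet (array([0.45241205, 0.15555641]), 308.0727844238281, 122.19607543945312, 86.46128845214844)
jaw (array([0.45728204, 0.2370014 ]), 99.78680419921875, 46.403079986572266, -3.5088272094726562)
stop [0.4449 0.0164 0.012 ]
jaw_face [0.4585 0.2141 0.012 ]
handle z 0.075 [0.4575 0.2787 0.0748]
handle z 0.09 [0.4579 0.2821 0.0905]
handle z 0.105 [0.4586 0.2875 0.1046]
handle z 0.12 [0.4588 0.2922 0.1198]
handle z 0.13 [0.4584 0.2956 0.1305]
handle z 0.14 [0.4605 0.302  0.1391]
view 1
0 0.66 leg [ 0.4594 -0.0419] w,h 43.9 8.8 dir 123.1 z 0.0513 0.0094 foot [ 0.478 -0.071]
0 0.56 leg [ 0.45   -0.2696] w,h 39.8 9.1 dir 166.5 z 0.0513 0.0094 foot [ 0.481 -0.277]
0.012 0.96 leg [0.4187 0.0584] w,h 43.5 7.9 dir -93.9 z 0.0633 0.0213
[... 1216 characters left out ...]
pallet (array([0.45182819, 0.14386708]), 285.30517578125, 122.16975402832031, 86.49559020996094)
jaw (array([0.45699786, 0.23353023]), 99.88504028320312, 42.933406829833984, -2.5251617431640625)
stop [0.4461 0.0179 0.012 ]
jaw_face [0.4604 0.2154 0.012 ]
view 3
0 0.84 leg [ 0.4493 -0.2731] w,h 43.7 8.1 dir 165.7 z 0.0513 0.0093 foot [ 0.48  -0.281]
0 0.75 leg [ 0.4323 -0.4106] w,h 43.6 7.6 dir -134.3 z 0.0513 0.0094 foot [ 0.453 -0.389]
0 0.61 leg [ 0.459  -0.0427] w,h 43.2 8.8 dir 122.8 z 0.0511 0.0091 foot [ 0.475 -0.069]
0.012 0.93 leg [0.473  0.0207] w,h 44.2 10.2 dir -94.3 z 0.0628 0.021 foot [0.473 0.057]
0.012 0.68 few 0 187 [0.421 0.053 0.032]
0.012 0.62 few 0 139 [0.479 0.082 0.022]
```

The fits agree across views:
- **Sizes:** legs come out at 44 × 8 and the pallet at 308 × 122. The stop point matches the pallet pose.
- **Heights:** these read about 1.3 mm high, within the calibration error.
- **Pallet:** centre (0.4525, 0.1555), yaw -3.5°.
- **bracket_5:** 37 mm short of the stop.

I'll slide it up first, then place the first bracket.

```bash
cat > ops.py <<'E'
import numpy as np
from plant import robot
C=np.array([.4525,.1555]); TH=np.radians(-3.54)
Y=np.array([-np.sin(TH),np.cos(TH)]); X=np.array([np.cos(TH),np.sin(TH)])
def pw(x,y): return C+(x*X+y*Y)/1000            # pallet mm -> world m
def down(deg): a=np.radians(deg)/2; return [0,np.cos(a),np.sin(a),0]
YAW=180-3.54; H=.040; FREE=.4
def st(s): print(s,round(robot.get_time(),2),"gap",round(robot.get_finger_gap(),3),"F",np.round(robot.get_wrist_force(),1),"grasp",round(robot.get_grasp_force(),1),"pos",np.round(robot.get_eef_pos(),4))
def pick(xy,yaw,z0=0.):
    robot.movep([*xy,z0+.13],down(yaw)); robot.set_gripper(FREE)
    robot.move_l([*xy,z0+H],vel=.12); robot.set_gripper(0,60); st("grip")
def place(x,y,slide,via=None):
    p=robot.get_eef_pos(); robot.move_l([p[0],p[1],.16],vel=.2); st("lifted")
    if via: robot.movep([*via,.18],down(YAW))
    robot.movep([*pw(x,y),.15],down(YAW))
    robot.move_l([*pw(x,y),.075],vel=.2); robot.move_l([*pw(x,y),.0525],vel=.06); st("down")
    robot.move_l([*pw(x,y-slide),.0525],vel=.05); st("slid")
    robot.set_gripper(FREE); robot.move_l([*pw(x,y-slide),.15],vel=.25); st("away")
E
python3 - <<'E'
from ops import *
pick((.4188,.0584),YAW,.012)
p=robot.get_eef_pos(); robot.move_l([p[0],p[1],.0528])
robot.move_l([*pw(-28,-134.5),.0528],vel=.08); st("slid")
robot.set_gripper(FREE); q=pw(-28,-134.5); robot.move_l([*q,.15],vel=.25)
robot.movep([.43,0,.16],down(80))
pick((.4593,-.0421),122.8-90)
place(28,-2,3.5)
E
```

```text
grip 10.0 gap 0.089 F [0.9 1.5 6.5] grasp 59.2 pos [0.4193 0.0584 0.0527]
slid 10.84 gap 0.083 F [-1.1 -1.9  0.1] grasp 59.1 pos [0.4164 0.0225 0.0528]
grip 15.43 gap 0.083 F [-0.8  1.   7.4] grasp 59.6 pos [ 0.4596 -0.0421  0.0408]
lifted 16.18 gap 0.083 F [-0.6 -0.3 -4. ] grasp 58.3 pos [ 0.4587 -0.0418  0.1593]
down 19.04 gap 0.086 F [-2.1 -0.2  6.5] grasp 62.1 pos [0.4792 0.1519 0.053 ]
slid 19.29 gap 0.082 F [-2.9  3.9  6.2] grasp 62.2 pos [0.4789 0.1492 0.053 ]
away 20.21 gap 0.402 F [-0.6 -0.7 -0.7] grasp 0.0 pos [0.4802 0.1482 0.1504]
```

```bash
cat > look.py <<'E'
from ops import *; from fit import legs
import cv2
def look(name=None,brk=True):
    im=robot.read_camera("wrist"); v,u=np.mgrid[:480,:640]
    P=np.stack([u,v,np.ones_like(u)],-1)@np.linalg.inv(im["camera_matrix"]).T*im["z_map"][...,None]
    W=P@im["cam_to_world"][:3,:3].T+im["cam_to_world"][:3,3]
    if name: cv2.imwrite(name,im["pixels"])
    if brk:
        for d in legs(W,robot.masks_of(im,"bracket_1"),.012): 
            if d[1]=="leg":
                q=(d[2]-C)*1000; print("pallet x,y",np.round([q@X,q@Y],1),*d[3:])
            else: print(*d)
    return im,W
E
python3 - <<'E'
from look import *
robot.movep([.44,.06,.34],down(176.5)); look("pics/l1.png"); st("")
pick((.4493,-.2729),165.8-90)
place(-28,-72,2,via=(.42,-.12))
E
```

```text
pallet x,y [  28.1 -132.4] w,h 43.6 7.6 dir -94.9 z 0.0635 0.0213 foot [0.474 0.052]
pallet x,y [30.2 -5.2] w,h 43.9 8.4 dir -93.4 z 0.0633 0.0212 foot [0.483 0.181]
pallet x,y [ 26.3 -66.2] w,h 43.3 8.0 dir -94.8 z 0.0634 0.0213 foot [0.477 0.119]
pallet x,y [ -28.6 -135. ] w,h 43.5 8.1 dir -93.7 z 0.0634 0.0213 foot [0.417 0.053]
0.58 few 0 108 [ 0.468 -0.271  0.021]
 21.17 gap 0.396 F [-0.7 -0.2  0.6] grasp 0.0 pos [0.4394 0.0605 0.3379]
grip 24.09 gap 0.082 F [-1.2  0.4  6.6] grasp 59.5 pos [ 0.4495 -0.2732  0.0409]
lifted 24.84 gap 0.084 F [ 0.3 -0.6 -1.9] grasp 58.5 pos [ 0.4488 -0.2725  0.1592]
down 28.1 gap 0.082 F [-0.4 -1.6  3.6] grasp 59.1 pos [0.4207 0.0853 0.0529]
slid 28.35 gap 0.086 F [-0.1  2.4  5.3] grasp 59.7 pos [0.4205 0.0835 0.0529]
away 29.27 gap 0.4 F [-0.3  0.5 -0.1] grasp 0.0 pos [0.42   0.0834 0.1504]
```

View pics/l1.png

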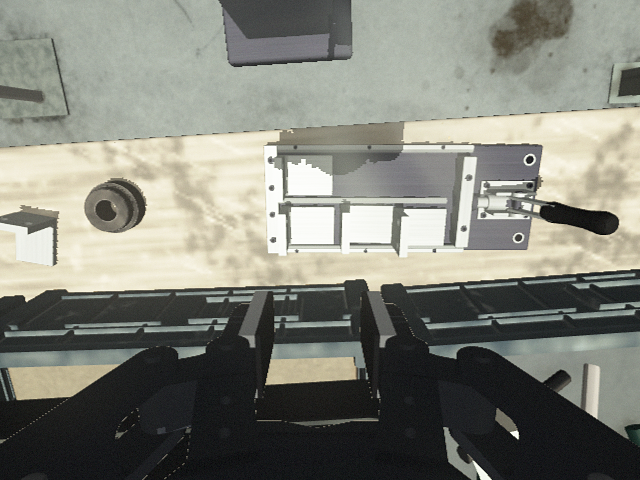

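All four brackets in the pallet lie flat, with leg tops at 0.0633 like the rest, and the first placed bracket is in line. In the picture the handle still leans outwards (to about (600,220)). Now the third bracket and a check.

```bash
python3 - <<'E'
from look import *
robot.movep([.42,-.12,.18],down(120))
pick((.4322,-.4106),-134-90)
place(-28,-11.5,2,via=(.42,-.12))
robot.movep([.44,.10,.34],down(176.5)); look("pics/l2.png"); st("")
E
```

```text
grip 32.7 gap 0.086 F [-0.  -0.1  4.4] grasp 59.5 pos [ 0.4326 -0.4112  0.0411]
lifted 33.45 gap 0.085 F [-0.1 -0.1 -3.8] grasp 58.4 pos [ 0.4319 -0.4101  0.1587]
down 36.67 gap 0.082 F [ 0.2 -2.1  5.5] grasp 59.7 pos [0.4244 0.1457 0.053 ]
slid 36.92 gap 0.083 F [-0.6  3.4  6.1] grasp 60.0 pos [0.4244 0.1442 0.053 ]
away 37.83 gap 0.401 F [-0.7  0.4 -0.4] grasp 0.0 pos [0.4237 0.1437 0.1503]
pallet x,y [-27.5 -13.3] w,h 43.4 8.2 dir -93.6 z 0.0632 0.0212 foot [0.426 0.175]
pallet x,y [30.4 -5.2] w,h 44.1 8.2 dir -93.4 z 0.0632 0.0213 foot [0.484 0.181]
pallet x,y [-27.1 -74. ] w,h 42.3 8.0 dir -93.4 z 0.0633 0.0213 foot [0.423 0.114]
pallet x,y [ -36.6 -114. ] w,h 62.0 41.1 dir -164.5 z 0.0633 0.0214 foot [0.416 0.052]
pallet x,y [ 26.6 -65.8] w,h 44.4 7.2 dir -94.1 z 0.0634 0.0213 foot [0.476 0.119]
pallet x,y [  28.1 -132.4] w,h 43.2 8.2 dir -94.0 z 0.0634 0.0214 foot [0.473 0.052]
 38.73 gap 0.399 F [-0.2 -0.   0.5] grasp 0.0 pos [0.4386 0.1003 0.3373]
```

View pics/l2.png

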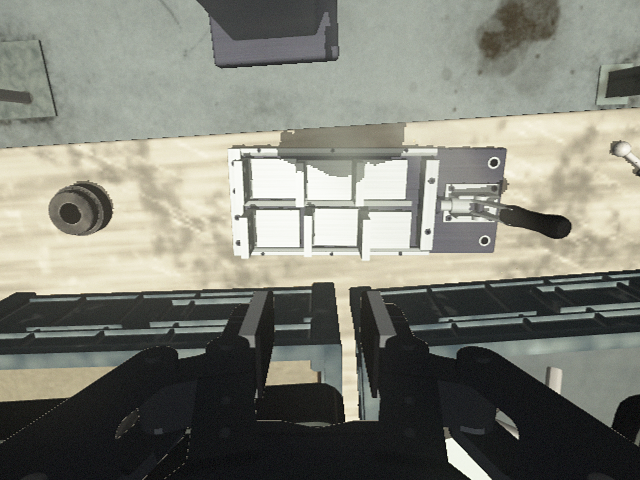

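Both lanes now hold flat rows of three, at columns 245–410, with the jaw at about 428 and the handle reaching to (570,225). Next is the clamp.

```bash
cat > push.py <<'E'
from ops import *
CY=YAW-90
def tip(y,z,vel): robot.move_l([*pw(0,y),z/1000+.025],vel=vel)
def arc(a,r=72): return 118+r*np.sin(a)+10*np.cos(a)+11, 42+r*np.cos(a)-10*np.sin(a)
E
python3 - <<'E'
from push import *
robot.movep([*pw(0,205),.24],down(CY)); robot.set_gripper(0)
tip(205,114,.2); st("start"); tip(*arc(0.),.12); st("a0")
for a in (-.2,-.4,-.55,-.65,-.7): 
    tip(*arc(a),.08); st(a)
E
```

```text
start 41.61 gap -0.004 F [ 0.4 -0.8  0.1] grasp 0.0 pos [0.4657 0.3605 0.1395]
a0 42.31 gap -0.003 F [-0.  -0.1 -0.5] grasp 0.0 pos [0.4611 0.2938 0.1392]
-0.2 42.64 gap 0.001 F [-0.   1.6  0.9] grasp 0.5 pos [0.4603 0.2797 0.1395]
-0.4 42.98 gap -0.0 F [0.  1.5 0.8] grasp 0.6 pos [0.4593 0.2652 0.1372]
-0.55 43.26 gap -0.0 F [1.  0.8 1.3] grasp 0.6 pos [0.4589 0.2549 0.1335]
-0.65 43.51 gap -0.001 F [1.9 0.9 1. ] grasp 1.0 pos [0.4585 0.2485 0.1303]
-0.7 43.76 gap -0.001 F [0.1 2.1 3.5] grasp 2.0 pos [0.4584 0.2456 0.1286]
```

```bash
python3 - <<'E'
from push import *
a=-.7
while a>-1.0:
    a-=.03; tip(*arc(a),.06); F=robot.get_wrist_force(); st(round(a,2))
    if np.linalg.norm(F[1:])>22: break
E
```

```text
-0.73 44.01 gap 0.002 F [1.  3.6 4.4] grasp 2.5 pos [0.4583 0.2438 0.1275]
-0.76 44.26 gap 0.001 F [-0.6  5.2  8.2] grasp 4.6 pos [0.4583 0.2428 0.1267]
-0.79 44.51 gap -0.0 F [-2.2 11.3 15.2] grasp 8.5 pos [0.4583 0.2425 0.1265]
-0.82 44.76 gap -0.0 F [-3.9 15.4 21.8] grasp 12.6 pos [0.4584 0.2422 0.1263]
```

```bash
python3 - <<'E'
from push import *
p=robot.get_eef_pos(); robot.move_l([*(p[:2]+.03*Y),p[2]+.03],vel=.15); robot.move_l([*(p[:2]+.05*Y),.25],vel=.25); st("off")
from look import *
robot.movep([.44,.12,.34],down(176.5)); im,W=look("pics/l3.png"); st("")
s=(W[...,2]>.033)&(W[...,2]<.0385)&(W[...,1]>.15)&(W[...,1]<.26)&(W[...,0]<.54); q=(W[s][:,:2]-C)*1000@Y; print("jaw face y",np.percentile(q,[1,5,50]))
s=(W[...,2]>.08)&(W[...,2]<.15)&(W[...,1]>.15)&(W[...,1]<.36)&(W[...,0]<.5)&(W[...,0]>.42); Q=W[s]
for z in (.09,.1,.11,.12,.13): k=abs(Q[:,2]-z)<.004; print(z,k.sum(),((Q[k][:,:2]-C)*1000@Y).mean() if k.any() else '')
E
```

```text
off 45.76 gap -0.0 F [-0.4 -0.8 -0.9] grasp 0.0 pos [0.4607 0.291  0.2492]
pallet x,y [-27.  -15.2] w,h 43.4 7.2 dir -92.7 z 0.0634 0.0213 foot [0.426 0.173]
pallet x,y [ 26.9 -75.1] w,h 43.4 8.1 dir -93.8 z 0.0634 0.0213 foot [0.476 0.109]
pallet x,y [ -27.4 -109. ] w,h 60.6 44.2 dir -5.7 z 0.0633 0.0214 foot [0.417 0.051]
pallet x,y [  28.5 -135. ] w,h 44.5 8.4 dir -93.5 z 0.0634 0.0214 foot [0.473 0.047]
pallet x,y [ 30.6 -15.3] w,h 44.5 7.6 dir -93.0 z 0.0632 0.0213 foot [0.483 0.169]
pallet x,y [-26.8 -75.1] w,h 43.3 8.2 dir -93.6 z 0.0633 0.0213 foot [0.422 0.113]
0.48 few 0 0 [0.519 0.496 0.01 ]
 47.52 gap -0.002 F [-0.6 -0.7  0.1] grasp 0.0 pos [0.4399 0.1202 0.3395]
jaw face y [40.67559145 41.06307527 49.90245348]
0.09 131 87.55609981070754
0.1 81 78.20698967957881
0.11 65 69.28660082267297
0.12 344 56.42315263695178
0.13 5 58.38915276466827
```

View pics/l3.png

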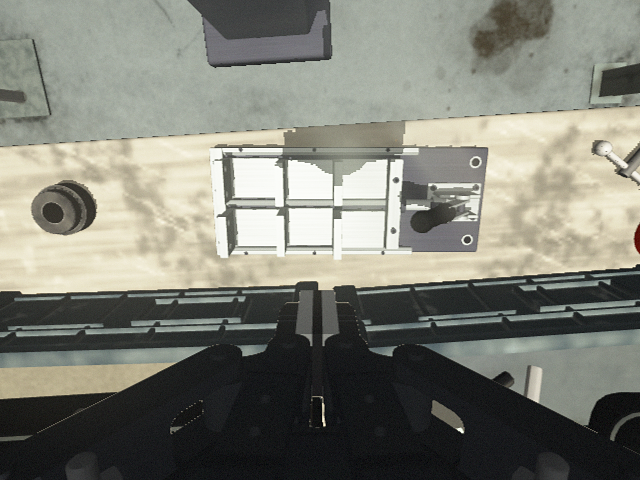

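The rows are tight at 60 mm pitch in both lanes, and the jaw face sits on the row ends. The handle leans about 0.7 rad inwards over the jaw. The collar is untouched and the robot is clear.

```bash
python3 -c "
from plant import robot
print(robot.hand_in(),robot.get_time())"
```

```text
the job is handed in; nothing more can be done
the job is handed in; nothing more can be done
```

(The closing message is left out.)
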